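# Hold the clip open over the recipe card

### The arm

A 7-joint arm with a two-finger parallel gripper is mounted at the origin on the work surface. World frame = base frame: x ahead of the robot, y to its left, z up, the work surface at z = 0. Lengths are in m, angles in rad, forces in N, time in s.
With the tool pointing down it reaches from about 0.35 to 0.9 m from the base axis. Payload 19.9 kg.
Tool frame: the origin (TCP) lies on the centre line of the jaws, within the pads' length; the fingertips stand 25 mm ahead of it and the grasp point (between the pads) lies 6 mm ahead of it; y points along the fingers, z is the direction in which the jaws open and shut, and the axes are right-handed (so a half turn about y gives the same grasp; the last joint's range is limited). The gripper opens to 94 mm and grips with 3 to 60 N. Pads are 16 mm wide; open, the fingers measure 119 mm over their backs; the gripper's body (75 mm by 177 mm) begins 78 mm behind the grasp point.
Start: joints at [-1.198, 0.417, -0.01, 1.614, 0.005, 1.111, -0.053], TCP at [0.252, 0.572, 0.23] pointing down, gripper open.
Joint ranges: [-2.81, 2.81], [-0.39, 2.02], [-1.27, 1.25], [0.06, 2.57], [-1.19, 4.33], [0.19, 2], [-2.82, 2.82]. Speed limits (rad/s): [1.89, 1.89, 2.39, 2.39, 3.01, 3.01, 3.01].

### API

Orientations are given as a unit quaternion [x, y, z, w].
In Python, from cell import env gives the robot as it stands. Calls block until the motion is done:
- env.goto(position, orientation): joint-space move of the TCP to a pose.
- env.move_straight(position, max_speed=0.15, rotation=None, until_force=None): straight line of the TCP; rotation=None keeps the orientation; max_speed is the mean speed in m/s. With until_force (N) it stops when the force on the tool has changed by that much, and returns True; else False.
- env.movej(angles): joint-space move.
- env.release() and env.grab(grasp_force=None): open the fingers fully, or close them until they stop; grasp_force is the grip in N (None keeps the last).
- env.hold(seconds).
- env.ik(position, orientation): joint angles nearest the present ones, or None.
- env.get_obs(): the state.
- env.read_camera(name): name is "side" or "top"; returns (picture, depth): 420x560x3 uint8, red, green, blue; 420x560 float32, m along the optical axis (not along the pixel's ray), 0 where there is no reading.
- env.camera_info(name): a dict with "K" (3x3 intrinsics, pixels), "eye" and "rotation" of the camera in the world. Camera axes: x right, y up, looking along -z (the intrinsics and any distortion apply to the point x, -y, -z); pixel columns grow to the right and rows downward; lengths in m; the calibration is good to about 2 mm. A picture is of the moment at which its call begins. camera_info takes no time and is no camera call.
A pose or a line that the arm cannot do raises env.PlanningError and nothing moves.
- env.sign_off(): hands the job in, once; it reports no verdict.
The state is a dict: "clock": time; "joint_positions": joint angles; "joint_vel": joint speeds; "joint_torque": joint torques, N m; "tool_pos": TCP position; "tcp_rot": TCP orientation; "contact_force": force on the tool from outside, world axes, zero at the start; "moment": the same for the moment, N m; "grip_width": finger opening in m.
Only numpy, scipy, OpenCV 4.12 (cv2) and the standard library are available. Lean on these libraries where they do the work, as an engineer would, in place of code of your own. Each camera call takes 0.05 s, during which the arm holds its last target.

### The job

Take the recipe card out of the drying rack and lower it, upright and fully home, into the matching pocket of the oak card stand, and let go of it. Then pinch the handles of the steel bulldog clip to take it off the basket rim and hold it wide open, handles up, astride the middle of the card's top edge, one jaw clear of each face and neither biting nor resting on the card, so that I can slip a note in. Finish like that, still holding the clip squeezed open, and leave everything else on the table where it is.

Things in the scene. Friction and masses are not known exactly. Their poses are not given: they have to be found in the camera images.
- card: stiff recipe card: cream paper on both faces of a board, 8 mm thick (its x), 90 mm wide (y), 120 mm tall (z), about 60 g, a brown picture on the lower half of each face. Stands in one of the two slots of the drying rack, its foot 15 mm above the table, loosely between dowels, upper part free. Origin: centre of its bottom edge, z up. Both faces and both ways round are alike
- card_top (a point): middle of the card's top edge, 120 mm above its bottom edge
- rack: pale wooden drying rack on the table, fixed: base 150 (x) x 110 (y) x 15 mm, two slots across it, at x = -40 and +40 mm, each between four dowels 8 mm thick and 52 mm tall at y = +-30 mm. The card stands in one slot, the small dark board in the other, their faces towards +-x. Origin: centre of its underside
- stand: oak card stand, fixed: a block 64 (x) x 130 (y) x 36 mm high with one pocket in its top, 10 mm wide (x), 93 mm long (y), 24 mm deep, its mouth chamfered 2 mm. Origin: centre of its underside, z up
- pocket (a point): centre of the floor of the stand's pocket, 12 mm above the table; the card's bottom edge belongs here, its 90 mm along the stand's y. The seated card's top edge is 132 mm above the table
- baskets: two oval rattan baskets, the small one inside the big one, fixed. The big one is 150 (x) x 250 (y) x 80 mm high, wall 8 mm, with straight vertical sides for the middle 100 mm of its y sides; the inner one is 86 x 180 mm, its rim 72 mm above the table. Origin: centre of the underside, z up
- rim_near (a point): top of the big basket's rim, mid-wall, in the middle of its straight side at -x, 80 mm above the table
- clip: large steel bulldog clip, 75 g, clamped on the big basket's straight side at -x, jaws down, handles up. Body = its +x half with the pivot. Origin: middle of the pivot; the throat is a spring coil 10 mm thick round it, resting on the rim at the start. At the start z is up, y along pivot and rim, x across the jaws. On the 8 mm rim the lips are 30 mm below the origin; they are 56 mm long in y
- clip_grip (a point): midway between the clip's handles, 38 mm above the pivot: where to pinch, across x. The handles are two plates 26 mm wide in y, rising from 4 to 44 mm above the pivot and splaying outwards: over their outer faces 19 mm at the foot, 46 mm at the top as clamped. Fully squeezed they stand parallel, 15 mm over both, reaching 49 mm above the pivot
- clip_leaf (a joint): opening of the clip, rad: 0 as it is clamped on an 8 mm edge, -0.26 fully shut, 0.66 fully squeezed (a stop). A spring shuts it: pinching the handle tops takes about 6 N to start and 12 N at full squeeze. Squeezed evenly, each half (and the clip body's frame) turns by half of this value
- lip_a (a point): middle of the rolled lip (4 mm round bead) at the end of the jaw on the clip's +x side, in the centre of the bead
- lip_b (a point): the same on the other jaw. Bead centres are 12 mm apart on an 8 mm edge; at full squeeze 31 mm apart (a 27 mm gap) and 26 mm below the pivot
- board: bystander: small dark walnut board 8 x 74 x 88 mm, standing in the rack's other slot. Origin: centre of its bottom edge
- cloche: bystander: glass cloche on a round wooden base, 164 mm across, 193 mm high. Origin: centre of its underside
- whisk: bystander: dough whisk lying down, 350 mm long along its x, wooden handle to -x, steel wire loop to +x. Origin: on its length, under the middle
- saltpig: bystander: white ceramic salt pig with a wooden lid, 112 mm across, 125 mm high. Origin: centre of its underside
- tartring: bystander: small aluminium tart ring, 80 mm across, 20 mm high. Origin: centre of its underside
Not all that is in view belongs to the job. Of the things shaped like the clip, the steel one is meant.

How it is judged:
On the way, in this order (a step that is already met when the one before it is completed fails the run):
1. the card stands in the stand's pocket, fully down (within 3 mm), upright and let go (distance between card and pocket below 0.006 m and z of card in the frame of pocket below 0.003 m and angle between card's own z axis and vertical below 0.12 rad and angle between the y axis of card and the y axis of stand, either way round below 0.1 rad and contact force between the fingers and card below 0.2 N and linear speed of card below 0.05 m/s), for 0.2 s.
2. the clip is held by the fingers, squeezed open and off the basket (distance of clip from where it was at the start of the episode above 0.04 m and contact force between the fingers and clip above 2 N and contact force between clip and baskets below 0.1 N and value of joint clip_leaf above 0.2 rad), for 0.1 s.
At the end, for the whole second after the job is handed in: Card home in the pocket (3 mm deep, 6 mm off, 0.12 rad) and let go; the fingers hold the clip squeezed, jaws gaping 18 mm or more, a lip clear of each face, 5 mm or more below the top edge, within 20 mm of its middle and 0.25 rad of its line, under 0.5 N on the card, still (all of step 1 and contact force between the fingers and clip above 2 N and distance between lip_a and lip_b above 0.022 m and ((x of lip_a in the frame of card above 0.007 m and x of lip_b in the frame of card below -0.007 m) or (x of lip_b in the frame of card above 0.007 m and x of lip_a in the frame of card below -0.007 m)) and z of each of lip_a, lip_b in the frame of card below 0.115 m and y of lip_a in the frame of card between -0.02 and 0.02 m and y of lip_b in the frame of card between -0.02 and 0.02 m and angle between the y axis of clip and the y axis of card, either way round below 0.25 rad and contact force between clip and card below 0.5 N and contact force between clip and stand below 0.1 N and linear speed of clip below 0.03 m/s); the arm keeps its last pose, push and grip.
It fails at once if the card is tipped over or dropped (angle between card's own z axis and vertical above 0.6 rad or (contact force between the fingers and card below 0.1 N and linear speed of card above 0.6 m/s)).
It fails at once if a bystander is moved by more than 30 mm (distance of any of board, cloche, whisk, saltpig, tartring from where it was at the start of the episode above 0.03 m).
It also fails if it takes over 58 s, if anything falls off the work surface, if the arm or the gripper's body presses on something with over 40 N, if the wrist force passes 120 N, or if a joint passes its speed limit or range.

## Working session

There is one attempt and no reset: what is moved stays moved. The work goes in short steps, each a Python script; the robot and the scene stay as the last script left them, time stands still between calls to the robot, and variables do not carry over. Pictures are saved under pics/ and viewed, and the job is handed in when it is done.

```bash
ls; mkdir -p pics; cat > h.py <<'E'
import numpy as np, cv2
from cell import env
def snap(name, tag):
    p,d=env.read_camera(name)
    cv2.imwrite(f"pics/{tag}.png",p[:,:,::-1]); np.save(f"pics/{tag}_d.npy",d)
    return p,d
E
python3 - <<'E'
from h import *
for n in ("side","top"):
    p,d=snap(n,n+"0"); i=env.camera_info(n); print(n,i, (d>0).mean())
print(env.get_obs())
E
```

```text
pics
side {'K': array([[388.74333336,   0.        , 280.52177186],
       [  0.        , 388.74333336, 205.95132668],
       [  0.        ,   0.        ,   1.        ]]), 'eye': array([ 0.26796219, -0.75094195,  0.78588678]), 'rotation': array([ 0.38616023, -0.09120311, -0.19616869,  0.89670515])} 0.9961139455782313
top {'K': array([[485.15612948,   0.        , 279.74430413],
       [  0.        , 485.15612948, 210.18820694],
       [  0.        ,   0.        ,   1.        ]]), 'eye': array([ 0.39294356, -0.09833103,  1.38963771]), 'rotation': array([ 0.05283396, -0.04207843, -0.70469682,  0.70628632])} 0.9958673469387755
{'clock': 0.1, 'joint_positions': array([-1.19747088,  0.41791466, -0.01034444,  1.61408916,  0.00468342,
        1.11068197, -0.05299437]), 'joint_vel': array([-6.67444858e-04,  4.68166344e-05,  1.00884261e-03, -2.85407077e-03,
        8.19712673e-04,  7.81736391e-04, -2.59889396e-04]), 'joint_torque': array([ 1.74084336e-03, -8.52578115e+01,  6.40804097e-01, -4.26695180e+01,
       -4.87799593e-02,  1.63834059e-02,  5.38437212e-05]), 'tool_pos': array([0.25175482, 0.57172782, 0.22989783]), 'tcp_rot': array([ 0.69232765, -0.14565794,  0.1455388 , -0.69158126]), 'contact_force': array([-0.89582717,  0.01289622, -0.46451859]), 'moment': array([-0.01414681,  0.01308004,  0.01249469]), 'grip_width': 0.0937695384443348}
```

View pics/side0.png

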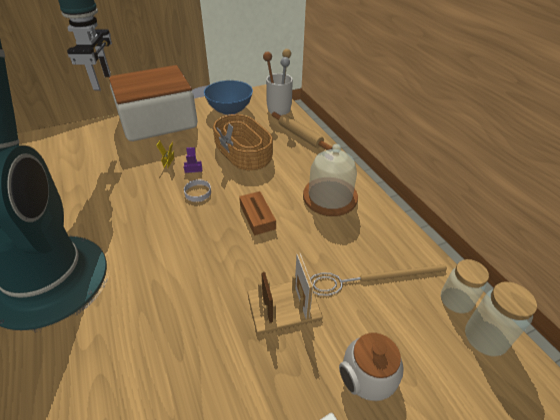

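View pics/top0.png

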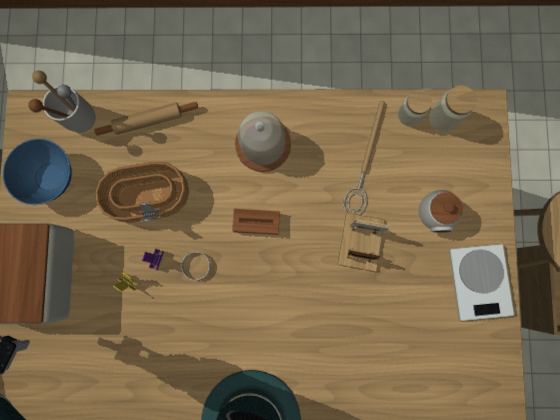

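The side view shows the rack at about (285,305) with the card at (303,285) and the dark board at (267,297). The stand is at (257,212) and the baskets at (243,140). In the top view they are at (362,243), (257,221) and (143,190).

Three things are clip-shaped in the top view: grey on the basket rim (149,211), purple on the table (153,259) and yellow on the table (125,283). The grey one on the rim fits "steel, clamped on the basket". I'll confirm it in an enlarged crop.

```bash
cat >> h.py <<'E'
from scipy.spatial.transform import Rotation as R
def cloud(name,d):
    i=env.camera_info(name);K=i['K']
    v,u=np.mgrid[0:420,0:560].astype(float)
    P=np.stack([(u-K[0,2])/K[0,0]*d,-(v-K[1,2])/K[1,1]*d,-d],-1)
    return P@R.from_quat(i['rotation']).as_matrix().T+i['eye']
def proj(name,X):
    i=env.camera_info(name);K=i['K']
    c=(np.atleast_2d(X)-i['eye'])@R.from_quat(i['rotation']).as_matrix()
    return np.stack([K[0,0]*c[:,0]/-c[:,2]+K[0,2],-K[1,1]*c[:,1]/-c[:,2]*1+K[1,2]],-1)
def crop(img,r,s,tag):
    a=img[r[1]:r[3],r[0]:r[2],::-1]; cv2.imwrite(f"pics/{tag}.png",cv2.resize(a,None,fx=s,fy=s,interpolation=cv2.INTER_CUBIC))
E
python3 - <<'E'
from h import *
t=cv2.imread('pics/top0.png')[:,:,::-1]; s=cv2.imread('pics/side0.png')[:,:,::-1]
ct=cloud('top',np.load('pics/top0_d.npy')); cs=cloud('side',np.load('pics/side0_d.npy'))
a=np.vstack([np.hstack([cv2.resize(t[160:300,95:205],None,fx=3,fy=3,interpolation=2)[:300],cv2.resize(s[110:210,145:285],None,fx=3,fy=3,interpolation=2)])])
cv2.imwrite('pics/c1.png',a[:,:,::-1])
b=np.hstack([cv2.resize(t[205:275,330:400],None,fx=5,fy=5,interpolation=2),cv2.resize(s[250:335,240:330],(370,350),interpolation=2)])
cv2.imwrite('pics/c2.png',b[:,:,::-1])
for (u,v) in [(300,300),(240,250),(257,221),(240,215),(370,226),(363,254),(149,211),(350,245)]: print('top',u,v,ct[v,u].round(4))
for (u,v) in [(215,250),(350,350),(257,212),(267,297),(305,285)]: print('side',u,v,cs[v,u].round(4))
E
```

```text
top 300 300 [ 0.3254 -0.1347  0.0014]
top 240 250 [ 0.4657  0.0368 -0.0028]
top 257 221 [ 0.5482 -0.0119  0.0091]
top 240 215 [0.5623 0.0347 0.0342]
top 370 226 [ 0.5235 -0.3164  0.1148]
top 363 254 [ 0.4505 -0.2985  0.1026]
top 149 211 [0.5663 0.2775 0.087 ]
top 350 245 [ 0.4794 -0.2754  0.0193]
side 215 250 [ 0.4008 -0.0816  0.0019]
side 350 350 [ 0.5429 -0.4929  0.0831]
side 257 212 [ 0.5425 -0.0292  0.0377]
side 267 297 [ 0.4447 -0.3244  0.0905]
side 305 285 [ 0.5218 -0.3454  0.1148]
```

View pics/c1.png

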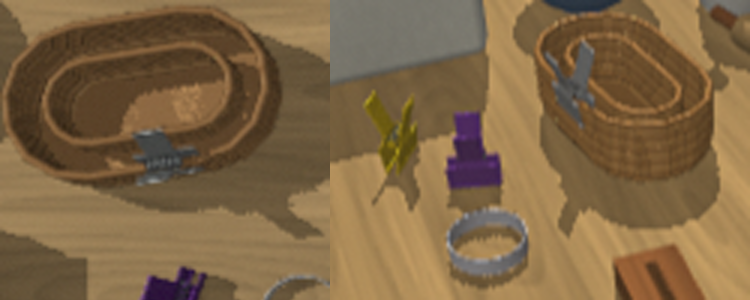

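View pics/c2.png

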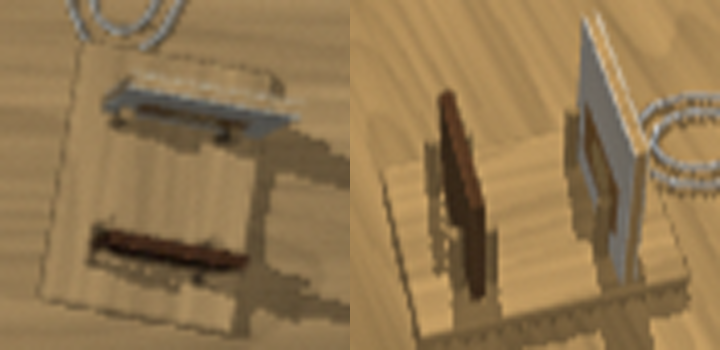

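The enlarged crop confirms it: the grey steel clip is astride the near rim of the basket, and the purple and yellow ones are on the table. Next I'll measure the card, stand, rim and clip.

```bash
cat > m.py <<'E'
from h import *
t=cv2.imread('pics/top0.png')[:,:,::-1]; s=cv2.imread('pics/side0.png')[:,:,::-1]
C={'top':cloud('top',np.load('pics/top0_d.npy')),'side':cloud('side',np.load('pics/side0_d.npy'))}
def box(c,lo,hi): return ((c>lo)&(c<hi)).all(-1)
def rect(P):
    r=cv2.minAreaRect((P[:,:2]*1000).astype(np.float32)); return np.round(r[0],1),np.round(r[1],1),round(r[2],2),len(P),P[:,2].mean().round(4)
for n in C:
    c=C[n]
    print(n,'table z',np.median(c[box(c,[.3,-.2,-.02],[.42,.0,.02])][:,2]))
    m=box(c,[.45,-.1,.028],[.65,.08,.045]); print('stand',rect(c[m]))
    m=box(c,[.48,-.40,.125],[.58,-.24,.16]); print('cardtop',rect(c[m]), c[m][:,2].max())
    m=box(c,[.48,-.40,.08],[.58,-.24,.16]); P=c[m]; print('card hi',rect(P), P[:,2].max())
    m=box(c,[.40,-.40,.085],[.48,-.24,.12]); print('boardtop',rect(c[m]), c[m][:,2].max())
    m=box(c,[.38,-.42,.008],[.60,-.22,.022]); print('rackbase',rect(c[m]))
    m=box(c,[.5,.1,.072],[.75,.5,.088]); print('bigrim',rect(c[m]))
    m=box(c,[.5,.1,.095],[.75,.5,.15]); print('handles',rect(c[m]),c[m].min(0),c[m].max(0))
E
python3 m.py
```

```text
top table z -0.001367124682503773
stand (array([545.6,  -9. ]), array([130. ,  64.6]), 86.68, 937, np.float64(0.0343))
cardtop (array([ 527.3, -320.4]), array([91.5,  8.9]), 79.2, 124, np.float64(0.133)) 0.1385079044848938
card hi (array([ 527.2, -320.4]), array([91.6,  9.1]), 79.56, 208, np.float64(0.1204)) 0.1385079044848938
boardtop (array([ 448.8, -304.4]), array([73.7,  8.3]), 79.79, 100, np.float64(0.0997)) 0.10796194963707562
rackbase (array([ 499.4, -304.6]), array([129.7, 187.9]), 75.67, 1535, np.float64(0.0135))
bigrim (array([625.4, 309.5]), array([156.7, 247.3]), 3.61, 782, np.float64(0.0773))
handles (array([558.1, 278.5]), array([46. , 26.7]), 9.36, 107, np.float64(0.1147)) [0.53427659 0.26212354 0.095465  ] [0.58209695 0.29357395 0.13109123]
side table z 0.0014826389430670495
stand (array([548.9, -10. ]), array([135.2,  64.8]), 86.52, 750, np.float64(0.0367))
cardtop (array([ 530.4, -322.1]), array([91.9,  8.9]), 79.59, 202, np.float64(0.1346)) 0.14023533514990616
card hi (array([ 530.3, -322.1]), array([92. ,  9.1]), 79.59, 432, np.float64(0.1177)) 0.14023533514990616
boardtop (array([ 451.9, -305.9]), array([75.5,  8.3]), 79.52, 163, np.float64(0.1012)) 0.10719544009289206
rackbase (array([ 507.6, -311.5]), array([117.3, 186.2]), 82.83, 1991, np.float64(0.0164))
bigrim (array([623.6, 306.1]), array([158.3, 248.7]), 9.52, 537, np.float64(0.0777))
handles (array([561.9, 276.2]), array([45.6, 30. ]), 6.14, 87, np.float64(0.1144)) [0.53802105 0.25914648 0.09557107] [0.58499095 0.29259009 0.13162237]
```

```bash
cat >> m.py <<'E'
print('----')
for n in C:
    c=C[n]
    # near straight rim
    m=box(c,[.5,.2,.074],[.575,.36,.084]); P=c[m]; print(n,'near rim pts',len(P)); 
    P2=P[(abs(P[:,1]-.28)>.035)&(abs(P[:,1]-.29)<.055)]
    for lo,hi in((.235,.25),(.315,.33)):
        Q=P[(P[:,1]>lo)&(P[:,1]<hi)]; print(lo,len(Q),Q.mean(0).round(4),Q[:,0].min().round(4),Q[:,0].max().round(4))
    # card face tilt
    for lo,hi in((.08,.1),(.1,.115),(.115,.128),(.128,.14)):
        m=box(c,[.48,-.40,lo],[.58,-.24,hi]); Q=c[m]
        a=np.deg2rad(-10.5); x=(Q[:,:2]-[.5285,-.321])@[np.cos(a),np.sin(a)]; print('card x at',lo,len(Q),np.percentile(x,[2,50,98]).round(4) if len(Q) else '')
E
python3 m.py | sed -n '/----/,$p'
python3 - <<'E'
from h import *
print(R.from_quat(env.get_obs()['tcp_rot']).as_matrix().round(2))
def down(yaw,flip):
    z=np.array([np.cos(yaw),np.sin(yaw),0])*(-1 if flip else 1); y=np.array([0,0,-1.]); return R.from_matrix(np.stack([np.cross(y,z),y,z],1)).as_quat()
for p,yw in (([.5288,-.3212,.23],-10.5),([.5288,-.3212,.121],-10.5),([.547,-.0095,.12],-3.4),([.56,.2774,.13],8)):
    for f in(0,1):
        q=env.ik(p,down(np.deg2rad(yw),f)); print(p,yw,f,None if q is None else np.round(q,2))
E
```

```text
----
top near rim pts 125
0.235 16 [0.5642 0.2435 0.0782] 0.5591 0.5705
0.315 12 [0.5503 0.3233 0.0776] 0.5456 0.5538
card x at 0.08 38 [-0.0059 -0.0051 -0.0012]
card x at 0.1 28 [-0.0057 -0.0051 -0.0003]
card x at 0.115 26 [-0.0056 -0.0052  0.0005]
card x at 0.128 116 [-0.0054 -0.0014  0.0029]
side near rim pts 85
0.235 10 [0.5665 0.2417 0.079 ] 0.5562 0.5722
0.315 6 [0.552  0.3217 0.0786] 0.5505 0.5543
card x at 0.08 101 [-0.0024 -0.0017  0.0047]
card x at 0.1 78 [-0.0023 -0.0017  0.0049]
card x at 0.115 71 [-0.0024 -0.0017  0.0053]
card x at 0.128 181 [-0.0023  0.0011  0.0062]
[[ 0.92 -0.    0.4 ]
 [-0.4  -0.    0.92]
 [ 0.   -1.   -0.  ]]
[0.5288, -0.3212, 0.23] -10.5 0 [-0.13  0.55  0.89  1.65 -0.45  1.16  0.69]
[0.5288, -0.3212, 0.23] -10.5 1 [-0.24  0.64  1.08  1.66 -0.59  1.22 -2.34]
[0.5288, -0.3212, 0.121] -10.5 0 [-0.14  0.72  0.92  1.74 -0.66  1.02  0.84]
[0.5288, -0.3212, 0.121] -10.5 1 [-0.22  0.81  1.08  1.75 -0.8   1.1  -2.19]
[0.547, -0.0095, 0.12] -3.4 0 [-0.49  0.47  0.57  1.92 -0.34  0.85  0.2 ]
[0.547, -0.0095, 0.12] -3.4 1 [ 0.77  0.68 -1.09  1.88  0.7   1.03  2.46]
[0.56, 0.2774, 0.13] 8 0 [-0.74  0.54  0.31  1.71 -0.2   0.92 -0.21]
[0.56, 0.2774, 0.13] 8 1 [-0.31  0.54 -0.26  1.69  0.17  0.93  2.64]
```

The card stands upright with its yaw at about -10.5°. The card top at 0.135, the stand top at 0.036, the rim at 0.078 and the 90 x 8 mm card section all match what was given, so I'll grasp the card.

```bash
cat >> h.py <<'E'
def down(yawdeg):
    a=np.deg2rad(yawdeg); z=np.array([np.cos(a),np.sin(a),0]); y=np.array([0,0,-1.]); return R.from_matrix(np.stack([np.cross(y,z),y,z],1)).as_quat()
def st(tag=''):
    o=env.get_obs(); print(tag,'t=%.2f'%o['clock'],o['tool_pos'].round(4),'F',o['contact_force'].round(2),'w %.4f'%o['grip_width'])
    return o
E
python3 - <<'E'
from h import *
q=down(-10.5)
env.goto([.5288,-.3212,.25],q); st('above')
env.move_straight([.5288,-.3212,.121],0.12,until_force=8); st('down')
p,d=snap('side','side1'); crop(p,(230,170,370,350),3,'side1c')
E
```

```text
above t=3.37 [ 0.5292 -0.3205  0.2499] F [0.14 0.66 0.05] w 0.0937
down t=4.59 [ 0.5291 -0.3215  0.1217] F [-0.7   0.33 -0.8 ] w 0.0941
```

View pics/side1c.png

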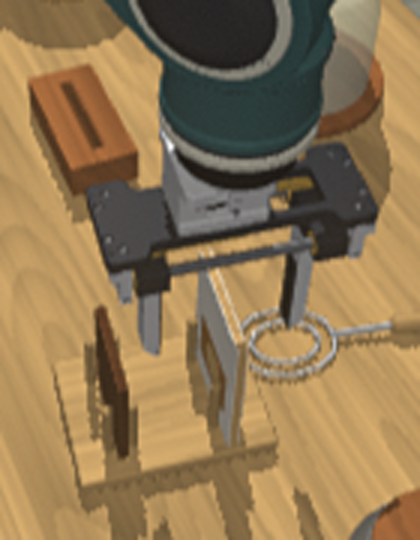

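The fingers at (150,330) and (293,295) in the crop straddle the card's top at (215,275), clear of the board and the whisk. I'll grip, lift and hover over the stand.

```bash
python3 - <<'E'
from h import *
env.grab(15); o=st('grab')
x,y,z=o['tool_pos']
env.move_straight([x,y,z+.10],0.12); st('lift')
env.move_straight([.5475,-.0098,z+.10],0.2,rotation=down(-3.4)); st('over')
env.move_straight([.5475,-.0098,z+.035],0.1); st('hover')
for n in('side','top'):
    p,d=snap(n,n+'2')
    crop(p,(200,120,340,260) if n=='side' else (190,150,330,290),4,n+'2c')
E
```

```text
grab t=5.92 [ 0.5288 -0.3212  0.121 ] F [-0.56  0.11 -0.46] w 0.0077
lift t=6.90 [ 0.5286 -0.3209  0.2203] F [ 0.11 -0.12 -1.01] w 0.0080
over t=8.61 [ 0.5474 -0.0108  0.221 ] F [-0.63 -0.15 -0.83] w 0.0078
hover t=9.41 [ 0.5478 -0.01    0.1564] F [-0.21 -0.01 -1.13] w 0.0080
```

View pics/side2c.png

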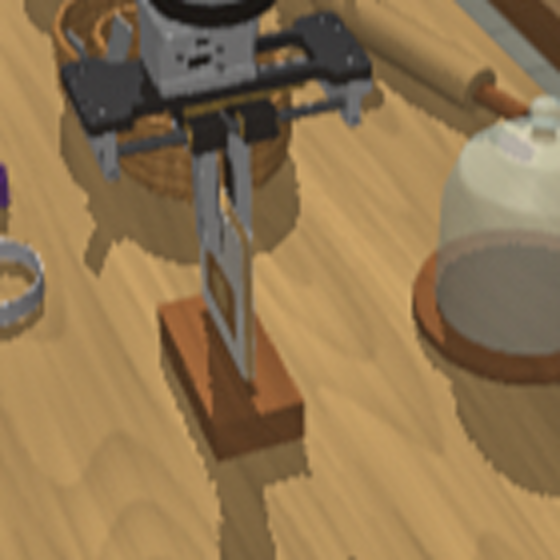

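View pics/top2c.png

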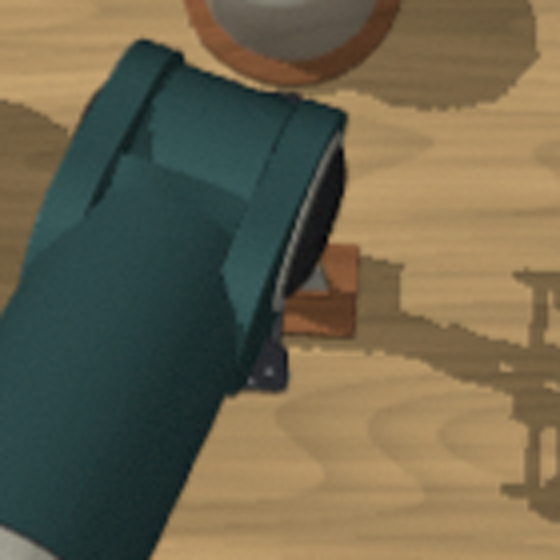

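```bash
cat > m2.py <<'E'
from h import *
d0=np.load('pics/side0_d.npy'); d1=np.load('pics/side2_d.npy')
p=cv2.imread('pics/side2.png')
def meas(d,cx,cy,yaw,zlo,zhi):
    c=cloud('side',d); a=np.deg2rad(yaw); ex=np.array([np.cos(a),np.sin(a)]); ey=np.array([-ex[1],ex[0]])
    m=(c[...,2]>zlo)&(c[...,2]<zhi); q=c[...,:2]-[cx,cy]; X=q@ex; Y=q@ey
    m&=(abs(X)<.02)&(abs(Y)<.06)
    xx,yy,zz=X[m],Y[m],c[...,2][m]
    # -x face points
    f=(abs(yy)<.035)&(xx<0)
    A=np.stack([yy[f],zz[f]-(zlo+zhi)/2,np.ones(f.sum())],1); k=np.linalg.lstsq(A,xx[f],rcond=None)[0]
    print('n',m.sum(),f.sum(),'face: dx/dy %.4f dx/dz %.4f x0 %.4f'%tuple(k),'ymin',np.percentile(yy,[1,5]).round(4),'ymax',np.percentile(yy,[97,99.5]).round(4))
print('rack');meas(d0,.5288,-.3212,-10.5,.08,.13)
print('hover');meas(d1,.5478,-.0100,-3.4,.07,.11)
meas(d1,.5478,-.0100,-3.4,.055,.08)
E
python3 m2.py
```

```text
rack
n 261 161 face: dx/dy -0.0027 dx/dz 0.0013 x0 -0.0021 ymin [-0.0464 -0.0452] ymax [0.0415 0.0437]
hover
n 144 85 face: dx/dy 0.0022 dx/dz -0.0107 x0 -0.0025 ymin [-0.0471 -0.0457] ymax [0.0416 0.0436]
n 86 52 face: dx/dy -0.0018 dx/dz -0.0188 x0 -0.0023 ymin [-0.0476 -0.046 ] ymax [0.0435 0.044 ]
```

```bash
python3 - <<'E'
from h import *
env.move_straight([.5473,-.0094,.1564],0.05); st()
print(env.move_straight([.5473,-.0094,.1235],0.04,until_force=6)); st('lower')
E
```

```text
t=9.76 [ 0.5474 -0.0093  0.1567] F [ 0.87 -0.14 -0.97] w 0.0079
False
lower t=10.73 [ 0.5474 -0.0094  0.1237] F [ 0.52 -0.22 -0.33] w 0.0079
```

```bash
python3 - <<'E'
from h import *
print(env.move_straight([.5473,-.0094,.1155],0.03,until_force=5)); st('seat')
env.hold(0.2); st()
p,d=snap('side','side3'); crop(p,(200,120,340,260),4,'side3c')
c=cloud('side',d)
m=((c>[.50,-.09,.118])&(c<[.60,.06,.16])).all(-1)
env_=c[m]; print('z',np.percentile(env_[:,2],[50,90,98]))
E
```

```text
True
seat t=11.01 [ 0.5475 -0.0093  0.1171] F [ 0.25 -0.25 -1.43] w 0.0079
 t=11.21 [ 0.5473 -0.0093  0.1173] F [-0.51 -0.19 -1.07] w 0.0078
z [0.13430467 0.15468105 0.15926335]
```

View pics/side3c.png

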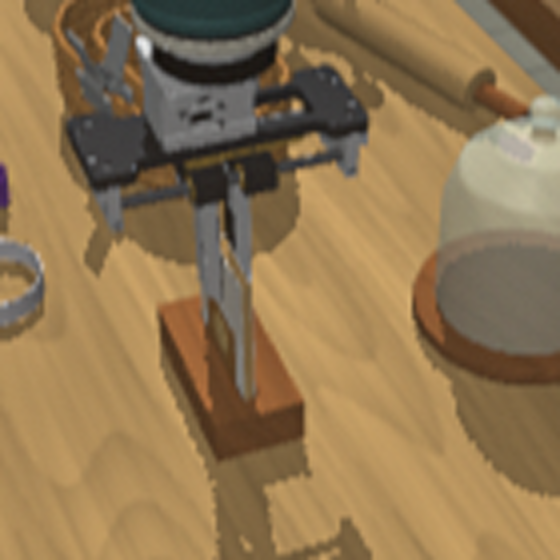

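The card's foot has met the floor of the pocket: TCP z is 0.117 where 0.118 was expected, and the picture shows its lower part sunk in the block at (245,390). I'll let go, rise and check.

```bash
cat > m3.py <<'E'
from h import *
import sys
def rect(P):
    r=cv2.minAreaRect((P[:,:2]*1000).astype(np.float32)); return np.round(r[0],1),np.round(r[1],1),round(r[2],2),len(P)
def check(tag,zlo=.118,zhi=.145,do=('side','top')):
    for n in do:
        p,d=snap(n,n+tag); c=cloud(n,d)
        m=((c>[.51,-.075,zlo])&(c<[.585,.055,zhi])).all(-1); P=c[m]; print(n,'card',rect(P),'top z',np.percentile(P[:,2],[50,98]).round(4))
        m=((c>[.51,-.075,.05])&(c<[.585,.055,.07])).all(-1); P=c[m]; print('  low',rect(P) if len(P)>5 else len(P))
E
python3 - <<'E'
from h import *
from m3 import check
env.release(); st('rel')
x,y,z=env.get_obs()['tool_pos']
env.move_straight([x,y,.26],0.15); st('up')
env.goto([.56,.2774,.25],down(8.5)); st('over clip')
check('4')
E
```

```text
rel t=12.61 [ 0.5474 -0.0093  0.1175] F [-0.34  0.99  0.43] w 0.0940
up t=13.71 [ 0.547  -0.0093  0.2592] F [ 0.55  0.32 -0.16] w 0.0942
over clip t=14.82 [0.5606 0.2752 0.2503] F [ 0.87 -0.12 -0.29] w 0.0942
side card (array([548.7, -10.2]), array([93.3,  8.5]), 86.76, 125) top z [0.132  0.1356]
  low (array([547.3, -11.2]), array([92.9,  9.3]), 88.74, 66)
top card (array([545.4,  -8.7]), array([89.4,  8.4]), 87.02, 127) top z [0.1303 0.1358]
  low (array([541.7,  -8.4]), array([ 7.3, 90.3]), 1.09, 28)
```

View pics/side4.png

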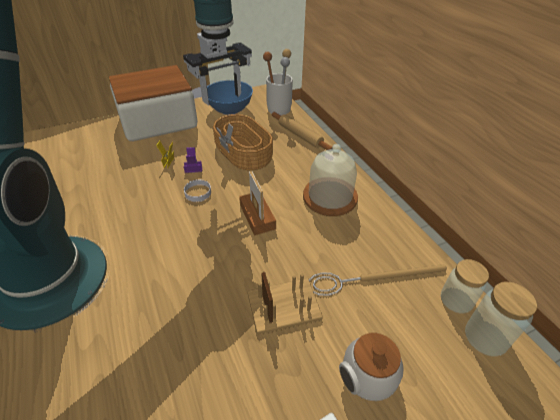

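View pics/top4.png

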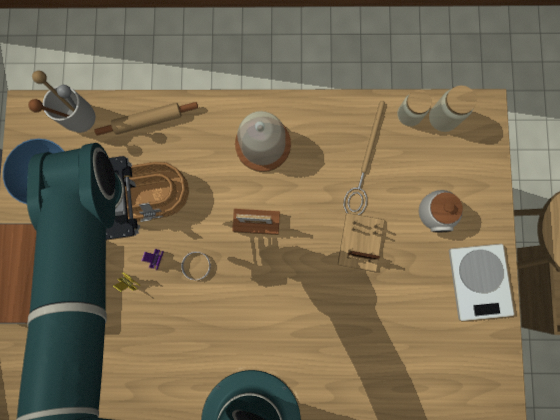

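The card is seated: top edge at z 0.132, long axis at 87°, centred on the stand within about 1 mm in both views. The TCP at release also gives me each camera's offset (top about +2 mm in x, side about -1.3 mm). With those applied, both views put clip_grip at (0.560, 0.2775), right over the rim line. I'll go down astride the handles.

```bash
python3 - <<'E'
from h import *
q=down(9)
env.move_straight([.5603,.2775,.20],0.12,rotation=q); st('a')
print(env.move_straight([.5603,.2775,.129],0.08,until_force=6)); st('b')
p,d=snap('side','side5'); crop(p,(180,30,300,180),4,'side5c')
E
```

```text
a t=15.48 [0.5606 0.2772 0.2004] F [-0.14 -0.57 -0.28] w 0.0938
False
b t=16.52 [0.5606 0.2776 0.1295] F [ 0.18 -0.17  0.19] w 0.0941
```

View pics/side5c.png

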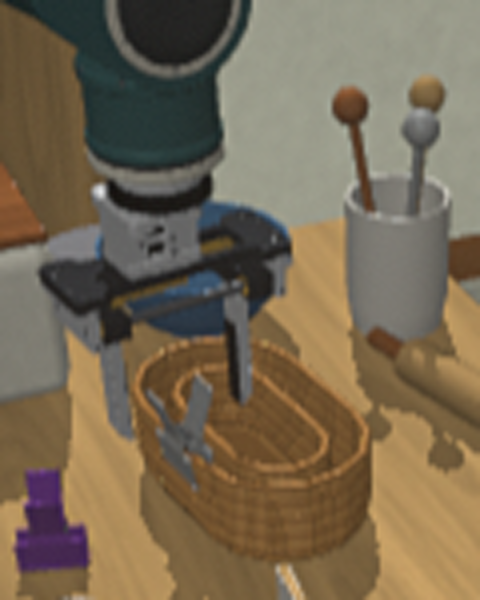

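```bash
python3 - <<'E'
from h import *
a=np.deg2rad(9); ex=np.array([np.cos(a),np.sin(a),0])
c=np.array([.5606,.2776,0])
pts=[c+[0,0,.123],c+.023*ex+[0,0,.129],c-.023*ex+[0,0,.129],c+.047*ex+[0,0,.1045],c-.047*ex+[0,0,.1045]]
print(((proj('side',np.array(pts))-[180,30])*4).round(1))
E
```

```text
[[176.8 395.6]
 [202.  380.5]
 [149.8 397.6]
 [230.6 398.3]
 [125.4 433.7]]
```

The predicted handle tops, (202,380) and (150,398) in the crop, and the fingertips match the picture within about 1 mm. I'll pinch.

```bash
python3 - <<'E'
from h import *
env.grab(35); o=st('grab'); env.hold(0.3); st()
p,d=snap('side','side6'); crop(p,(180,30,300,180),4,'side6c')
E
```

```text
grab t=17.79 [0.5602 0.2776 0.131 ] F [-13.63  -3.73  34.87] w 0.0155
 t=18.09 [0.5602 0.2777 0.131 ] F [-15.65  -4.72  34.68] w 0.0152
```

View pics/side6c.png

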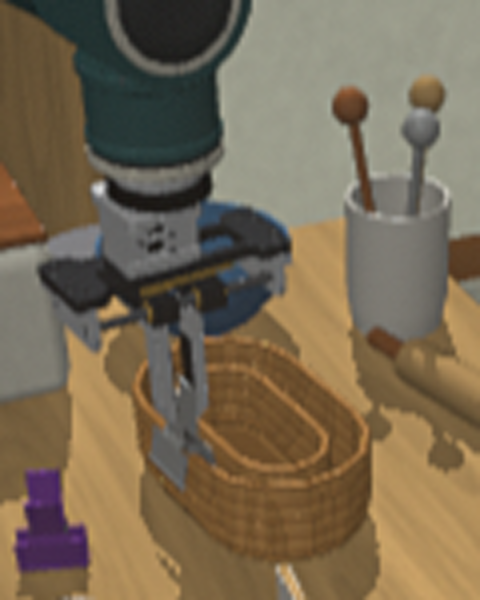

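The grip width is 15.2 mm, so the clip is fully squeezed. The coil is pressing on the rim with about 35 N, so I'll lift straight up.

```bash
python3 - <<'E'
from h import *
x,y,z=env.get_obs()['tool_pos']
env.move_straight([x,y,z+.01],0.05); st('1')
env.move_straight([x,y,.22],0.12); st('2')
env.move_straight([.547,.12,.235],0.15,rotation=down(-3)); st('3')
for n in('side','top'):
    p,d=snap(n,n+'7')
    crop(p,(190,60,310,210) if n=='side' else (140,150,300,270),4,n+'7c')
E
```

```text
1 t=18.53 [0.5602 0.2777 0.141 ] F [-0.17 -0.48 -1.  ] w 0.0147
2 t=19.34 [0.5598 0.2777 0.2193] F [ 0.77 -0.6  -1.11] w 0.0148
3 t=20.55 [0.547  0.1211 0.2348] F [-0.29 -0.43 -0.74] w 0.0150
```

View pics/side7c.png

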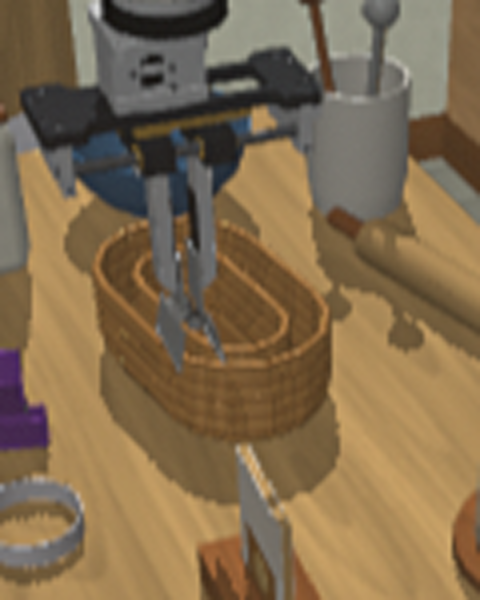

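View pics/top7c.png

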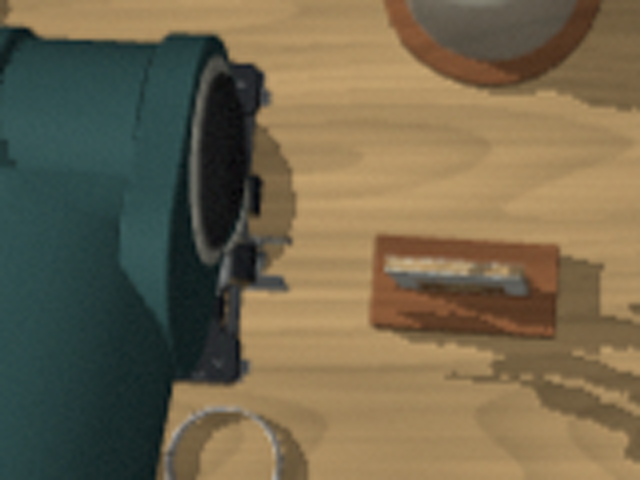

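```bash
python3 - <<'E'
from h import *
T=np.array([.547,.1211,.2348]); off={'side':[-.0013,.0009,-.0015],'top':[.002,-.0006,.0014]}
a=np.deg2rad(-3); ex=np.array([np.cos(a),np.sin(a)]); ey=np.array([-ex[1],ex[0]])
for n in('side','top'):
    c=cloud(n,np.load(f'pics/{n}7_d.npy'))+off[n]
    m=((c>T-[.06,.06,.11])&(c<T+[.06,.06,-.028])).all(-1)
    P=c[m]; X=(P[:,:2]-T[:2])@ex; Y=(P[:,:2]-T[:2])@ey; Z=P[:,2]-T[2]
    print(n,len(P))
    for s,nm in((X<-.003,'-x'),(X>.003,'+x')):
        for lo in np.arange(-.085,-.028,.008):
            k=s&(Z>=lo)&(Z<lo+.008)
            if k.sum(): print(nm,round(lo,3),k.sum(),'X',X[k].min().round(4),X[k].max().round(4),'Y',Y[k].min().round(4),Y[k].max().round(4))
    print('minZ',np.sort(Z)[:6].round(4))
E
```

```text
side 173
-x -0.077 15 X -0.0177 -0.0132 Y -0.0266 0.0246
-x -0.069 21 X -0.017 -0.013 Y -0.0269 0.031
-x -0.061 16 X -0.0147 -0.0119 Y -0.0296 0.0281
-x -0.053 29 X -0.0136 -0.0031 Y -0.0266 0.0257
-x -0.045 18 X -0.0113 -0.003 Y -0.0149 0.0174
-x -0.037 5 X -0.0073 -0.0063 Y -0.0106 0.0079
+x -0.077 12 X 0.0134 0.0174 Y -0.026 0.0172
+x -0.069 9 X 0.0134 0.015 Y -0.0278 0.0242
+x -0.061 6 X 0.0116 0.0127 Y -0.027 0.0088
+x -0.053 6 X 0.0055 0.0128 Y -0.0258 -0.0133
+x -0.045 10 X 0.0041 0.0105 Y -0.0156 0.0131
+x -0.037 8 X 0.0051 0.0071 Y -0.014 0.0094
+x -0.029 1 X 0.0047 0.0047 Y 0.0068 0.0068
minZ [-0.0755 -0.0741 -0.0737 -0.0735 -0.0734 -0.073 ]
top 62
-x -0.077 6 X -0.017 -0.0162 Y -0.0115 0.0127
-x -0.069 11 X -0.017 -0.0134 Y -0.0273 -0.007
-x -0.061 6 X -0.0148 -0.0126 Y -0.0267 -0.011
-x -0.053 8 X -0.0134 -0.0102 Y -0.0276 -0.0147
-x -0.045 8 X -0.0115 -0.0039 Y -0.0229 -0.0129
+x -0.085 1 X 0.0181 0.0181 Y -0.0074 -0.0074
+x -0.077 2 X 0.0168 0.0172 Y -0.0065 -0.0031
+x -0.069 2 X 0.0149 0.0164 Y -0.0277 -0.0015
+x -0.061 1 X 0.013 0.013 Y -0.0248 -0.0248
+x -0.053 4 X 0.0111 0.0129 Y -0.0276 -0.0084
+x -0.045 7 X 0.0031 0.0116 Y -0.0212 -0.0114
+x -0.037 1 X 0.0075 0.0075 Y -0.0129 -0.0129
minZ [-0.0786 -0.0767 -0.0749 -0.0739 -0.073  -0.072 ]
```

The clip hangs symmetrically: lips at ±15.5 mm across, centred along y, and about 73 mm below the TCP. That puts the pivot 46 mm below the TCP, as expected. I'll move over the card and lower to TCP z 0.190, which leaves the coil 7 mm above the edge and the lips 14 mm below it.

```bash
python3 - <<'E'
from h import *
q=down(-3.2)
env.move_straight([.5474,-.0093,.235],0.12,rotation=q); st('over')
env.hold(.2)
print(env.move_straight([.5474,-.0093,.190],0.04,until_force=4)); env.hold(.3); st('down')
for n in('side','top'):
    p,d=snap(n,n+'8')
    crop(p,(200,100,320,250) if n=='side' else (190,160,330,280),4,n+'8c')
T=env.get_obs()['tool_pos']; off={'side':[-.0013,.0009,-.0015]}
a=np.deg2rad(-3.2); ex=np.array([np.cos(a),np.sin(a)]); ey=np.array([-ex[1],ex[0]])
c=cloud('side',np.load('pics/side8_d.npy'))+off['side']
m=((c>T-[.06,.06,.14])&(c<T+[.06,.06,-.028])).all(-1)
P=c[m]; X=(P[:,:2]-T[:2])@ex; Y=(P[:,:2]-T[:2])@ey; Z=P[:,2]
for lo in np.arange(.07,.16,.008):
    k=(Z>=lo)&(Z<lo+.008); print(round(lo,3),'X',np.sort(X[k].round(3))[::max(1,k.sum()//14)]*1000)
k=(abs(X)<.007)&(Z>.05); print('card maxZ',np.sort(Z[k&(Z<.137)])[-5:].round(4),'Y',Y[k&(Z<.137)].min(),Y[k&(Z<.137)].max())
E
```

```text
over t=21.88 [ 0.5474 -0.0085  0.2349] F [ 0.3   0.55 -1.21] w 0.0142
False
down t=23.65 [ 0.5474 -0.0093  0.1901] F [-0.93 -0.38 -0.42] w 0.0150
0.07 X [-5. -5. -5. -4. -4. -4. -4. -4. -4. -4. -4. -4. -4. -4. -4. -3. -3. -3.
 -3. -3. -3. -1. -1.  1.  1.]
0.078 X [-5. -5. -5. -5. -5. -5. -4. -4. -4. -4. -4. -3. -3. -3. -3. -3. -3. -1.
 -1.  1.  2.]
0.086 X [-5. -4. -4. -4. -4. -4. -4. -4. -4. -4. -3. -3. -3. -3. -1. -1.  1.  2.
  2.]
0.094 X [-5. -4. -4. -4. -4. -4. -4. -4. -4. -4. -4. -4. -3. -3. -1. -1.  2.  2.]
0.102 X [-5. -4. -4. -4. -4. -4. -3. -3. -3. -3. -3. -3. -3. -2. -1. -1.  2.  2.]
0.11 X [-17. -17. -16. -16.  -4.  -4.  -4.  -3.  -3.  -1.  -0.   3.  13.  14.
  17.]
0.118 X [-18. -17. -16. -16. -16. -16. -15. -15.  -5.  -4.  -4.  -3.  -3.   0.
  13.  14.  14.  15.]
0.126 X [-16. -15. -14. -14. -13.  -4.  -4.  -3.  -2.  -1.   0.   1.   3.   4.
  13.]
0.134 X [-15. -14. -14. -13. -13. -13. -13. -13. -12. -12. -12. -12.  -3.  -1.
   0.  12.  12.]
0.142 X [-13. -12. -11. -11. -10. -10.  -9.  -7.  -7.  -3.   0.   1.   2.   3.
   5.  10.]
0.15 X [-8. -8. -8. -8. -7. -7. -4. -1.  5.  5.  5.  5.  6.  6.  6.  6.  6.  7.]
0.158 X [-7. -7. -6.  5.  5.  6.  6.  6.]
card maxZ [0.1333 0.1333 0.1333 0.134  0.1341] Y -0.0468677579347203 0.04316079768944325
```

View pics/side8c.png

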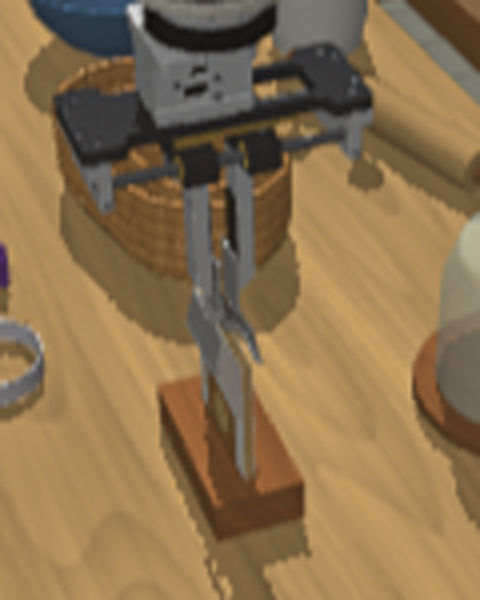

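View pics/top8c.png

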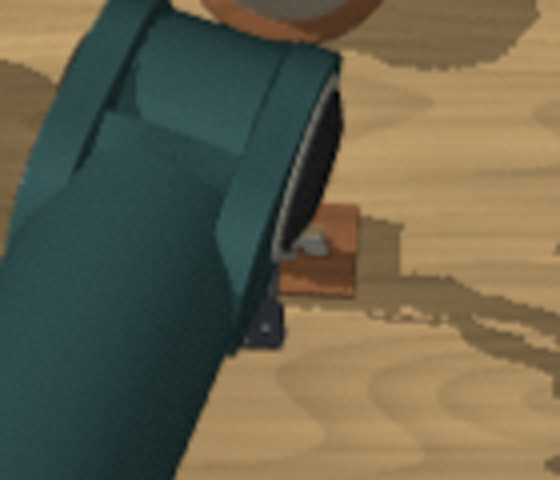

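The card's faces lie at ±4 mm and the jaws at about ±16 mm. The lips are about 14 mm below the top edge, there is no contact force, and the clip is still. I'm handing it in.

```bash
python3 - <<'E'
from h import *
st('pre'); env.sign_off(); st('post')
E
```

```text
pre t=23.75 [ 0.5474 -0.0093  0.19  ] F [-0.12 -0.2  -0.78] w 0.0146
the job is handed in; nothing more can be done
the job is handed in; nothing more can be done
```

The card is home in the stand's pocket and let go. The steel clip is held fully squeezed open, handles up, astride the middle of its top edge. I handed the job in at 23.8 s of the 58 s allowed; no verdict is reported.

- **Card:** its top edge measured at 0.132 m, as it should be when seated. It is upright and centred on the stand within about 1 mm. It went into the pocket freely and stopped only at the floor.
- **Clip:** grip width is 15 mm, the full-squeeze stop. The lips are about 16 mm either side of the card's centre plane, roughly 14 mm below its top edge. The tool showed no contact force beyond its roughly 1 N noise.
- **Disagreements:** the two cameras differed by about 3 mm in x and 1.5 mm in y. I corrected both against the tool position at the moment the card was released. At the final pose the arm hid the card and clip from the top camera, so the last clip check rests on the side view alone. Pinching on the basket briefly pressed the clip against the rim with about 35 N, which went away as it lifted.
- **Bystanders:** the path kept clear of the other things on the table. I saw none of them moved in the pictures, but I did not measure their positions afterwards.

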